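# Put the hole saws back on their rack in order of size

### The arm

A 6-joint arm with a two-finger parallel gripper is mounted at the origin on the work surface. World frame = base frame: x ahead of the robot, y to its left, z up, the work surface at z = 0. Lengths are in m, angles in degrees, forces in N, time in s.
With the tool pointing down it reaches from about 0.375 to 0.75 m from the base axis. Payload 9 kg.
Tool frame: the origin (TCP) lies where the fingers leave the gripper's body, on its centre line; the fingertips stand 73 mm ahead of it and the grasp point (between the pads) lies 54 mm ahead of it (robot.tip_reach is the distance from the TCP to the fingertips, in m); z points along the fingers, y is the line along which they close (so a half turn about z gives the same grasp; the last joint's range is limited). The gripper opens to 85 mm and grips with 20 to 120 N. Pads are 22 mm wide; open, the fingers measure 114 mm over their backs; the gripper's body (76 mm by 85 mm) begins 54 mm behind the grasp point. The pads swing forward as they close: fully open they stand 13 mm farther back than shut.
Start: joints at [53.933, 5.964, 5.575, 89.605, 0, 77.527], TCP at [0.24, 0.55, 0.304] pointing down, gripper open.
Joint ranges: [-171.21, 171.21], [-48.23, 106.86], [-62.78, 66.21], [-105.2, 120.99], [-86.42, 89.51], [-180, 180]. Speed limits (degrees/s): [127.2, 127.2, 147.25, 180, 180, 180].

### API

Orientations are given as [roll, pitch, yaw] about the fixed x, y, z axes, in that order (R = Rz(yaw) Ry(pitch) Rx(roll)).
In Python, from plant import robot gives the robot as it stands. Calls block until the motion is done:
- robot.move_pose(position, orientation): joint-space move of the TCP to a pose.
- robot.line_to(position, vel=0.15, rotation=None, guard=None): straight line of the TCP; rotation=None keeps the orientation; vel is the mean speed in m/s. With guard (N) it stops when the force on the tool has changed by that much, and returns True; else False.
- robot.goto_joints(angles): joint-space move.
- robot.set_gripper(opening): finger opening in m; the grip force is fixed at half the most; returns when the fingers have stopped.
- robot.pause(seconds).
- robot.ik(position, orientation): joint angles nearest the present ones, or None.
- robot.observe(): the state.
- robot.grab_frame(name): name is "scene" or "top" or "wrist"; returns the picture (384x512x3 uint8, blue, green, red); there is no depth.
- robot.get_calibration(name): a dict with "vertical_fov" (degrees; the focal length in pixels is half the picture's height over the tangent of half this angle, whatever the lens; pixels are square), "cx", "cy" (the principal point, pixels), "rvec" (rotation vector, rad) and "tvec" (3), from world to camera coordinates, as OpenCV has them. Camera axes: x right, y down, z forward; pixel columns grow to the right and rows downward; lengths in m; the calibration is good to about 2 mm. A picture is of the moment at which its call begins: read the wrist's pose just before it. get_calibration takes no time and is no camera call; for the wrist camera it gives the pose at the moment of the call.
A pose or a line that the arm cannot do raises robot.IKError and nothing moves.
- robot.job_done(): hands the job in; it is judged then, once.
The state is a dict: "time": time; "q": joint angles; "qvel": joint speeds; "joint_torque": joint torques, N m; "tool_pos": TCP position; "tcp_rot": TCP orientation; "ft_force": force on the tool from outside, world axes, zero at the start; "torque": the same for the moment, N m; "gripper_width": finger opening in m; "gripper_force": force on a finger pad.
Only numpy, scipy, OpenCV 4.12 (cv2) and the standard library are available. Lean on these libraries where they do the work, as an engineer would, in place of code of your own. Each camera call takes 0.05 s, during which the arm holds its last target. There are 200 camera calls.

### The job

Put the four loose hole saws back on the free pegs of the rack, teeth down, so that the whole row runs in order of size from the smallest saw to the largest; those two already stand on the end pegs and must be left where they are. Centre each saw over its peg, flat on the board, and set it down rather than dropping it.

Things in the scene. Friction and masses are not known exactly. Their poses are not given: they have to be found in the camera images.
- saw32: loose hole saw of 32 mm outer diameter: a plain steel cup, 46 mm tall, standing teeth down on the bench with its closed cap on top. The mouth below is open: wall 2 mm, inner diameter 28 mm, 40 mm deep. Origin: centre of its open underside; z up along its axis; round, so its yaw does not matter. 50 to 95 g
- saw41: loose hole saw of 41 mm outer diameter: a plain steel cup, 46 mm tall, standing teeth down on the bench with its closed cap on top. The mouth below is open: wall 2 mm, inner diameter 37 mm, 40 mm deep. Origin: centre of its open underside; z up along its axis; round, so its yaw does not matter. 70 to 140 g
- saw51: loose hole saw of 51 mm outer diameter: a plain steel cup, 46 mm tall, standing teeth down on the bench with its closed cap on top. The mouth below is open: wall 2 mm, inner diameter 47 mm, 40 mm deep. Origin: centre of its open underside; z up along its axis; round, so its yaw does not matter. 95 to 190 g
- saw60: loose hole saw of 60 mm outer diameter: a plain steel cup, 46 mm tall, standing teeth down on the bench with its closed cap on top. The mouth below is open: wall 2 mm, inner diameter 56 mm, 40 mm deep. Origin: centre of its open underside; z up along its axis; round, so its yaw does not matter. 115 to 230 g
- saw22: the smallest hole saw, 22 mm outer diameter, 46 mm tall, same steel cup shape, already standing over the peg at one end of the rack (at which end varies). Origin: centre of its open underside, which rests on the rack's board; z up
- saw70: the largest hole saw, 70 mm outer diameter, 46 mm tall, same steel cup shape, already standing over the peg at one end of the rack (at which end varies). Origin: centre of its open underside, which rests on the rack's board; z up
- rack: hole-saw rack, fixed to the bench: a plywood strip 90 mm (its x) by 450 mm (its y), 18 mm thick, with one straight row of six upright dowel pegs, 8 mm in diameter and 25 mm tall above the board, on its long centre line, 78 mm apart, at y = -195, -117, -39, 39, 117, 195 mm. The pegs at the two ends are taken, the four between are free. A hole saw goes over a peg mouth down and stands on the board. Origin: centre of the strip's underside, at bench height; z up; y along the row
Mind the look-alikes: they are no part of the job. Leave any turquoise look-alike of the saw41 alone. Leave any green look-alike of the saw51 alone.

How it is judged (in metres and radians):
At the end, for the whole second after the job is handed in: All six saws stand over the six pegs in order of size, from the smallest's end to the largest's, each flat on the board (within 3.5 mm, tilt under 0.1 rad), its axis within 12 mm of its peg along and across the row, released and at rest (z of saw32 in the frame of rack between 0.0145 and 0.0215 m and angle between each of saw32, saw41, saw51, saw60, saw22, saw70's own z axis and vertical below 0.1 rad and linear speed of each of saw32, saw41, saw51, saw60, saw22, saw70 below 0.02 m/s and contact force between the fingers and saw32 below 0.1 N and z of saw41 in the frame of rack between 0.0145 and 0.0215 m and contact force between the fingers and saw41 below 0.1 N and z of saw51 in the frame of rack between 0.0145 and 0.0215 m and contact force between the fingers and saw51 below 0.1 N and z of saw60 in the frame of rack between 0.0145 and 0.0215 m and contact force between the fingers and saw60 below 0.1 N and z of saw22 in the frame of rack between 0.0145 and 0.0215 m and z of saw70 in the frame of rack between 0.0145 and 0.0215 m and (((x of saw32 in the frame of rack between -0.012 and 0.012 m and y of saw32 in the frame of rack between 0.105 and 0.129 m) and (x of saw41 in the frame of rack between -0.012 and 0.012 m and y of saw41 in the frame of rack between 0.027 and 0.051 m) and (x of saw51 in the frame of rack between -0.012 and 0.012 m and y of saw51 in the frame of rack between -0.051 and -0.027 m) and (x of saw60 in the frame of rack between -0.012 and 0.012 m and y of saw60 in the frame of rack between -0.129 and -0.105 m) and (x of saw22 in the frame of rack between -0.012 and 0.012 m and y of saw22 in the frame of rack between 0.183 and 0.207 m) and (x of saw70 in the frame of rack between -0.012 and 0.012 m and y of saw70 in the frame of rack between -0.207 and -0.183 m)) or ((x of saw32 in the frame of rack between -0.012 and 0.012 m and y of saw32 in the frame of rack between -0.129 and -0.105 m) and (x of saw41 in the frame of rack between -0.012 and 0.012 m and y of saw41 in the frame of rack between -0.051 and -0.027 m) and (x of saw51 in the frame of rack between -0.012 and 0.012 m and y of saw51 in the frame of rack between 0.027 and 0.051 m) and (x of saw60 in the frame of rack between -0.012 and 0.012 m and y of saw60 in the frame of rack between 0.105 and 0.129 m) and (x of saw22 in the frame of rack between -0.012 and 0.012 m and y of saw22 in the frame of rack between -0.207 and -0.183 m) and (x of saw70 in the frame of rack between -0.012 and 0.012 m and y of saw70 in the frame of rack between 0.183 and 0.207 m)))); the robot touches nothing.
It fails at once if the smallest hole saw, already on its end peg, is lifted off or shoved more than 20 mm (distance of saw22 from where it was at the start of the episode above 0.02 m).
It fails at once if the largest hole saw, already on its end peg, is lifted off or shoved more than 20 mm (distance of saw70 from where it was at the start of the episode above 0.02 m).
It fails at once if one of the four hole saws is dropped (falls freely from more than about 25 mm) ((contact force between the fingers and saw32 below 0.05 N and linear speed of saw32 above 0.7 m/s) or (contact force between the fingers and saw41 below 0.05 N and linear speed of saw41 above 0.7 m/s) or (contact force between the fingers and saw51 below 0.05 N and linear speed of saw51 above 0.7 m/s) or (contact force between the fingers and saw60 below 0.05 N and linear speed of saw60 above 0.7 m/s)).
It also fails if it takes over 112 s, if anything falls off the work surface, if the arm or the gripper's body presses on something with over 40 N, if the wrist force passes 120 N, or if a joint passes its speed limit or range.

## Working session

There is one attempt and no reset: what is moved stays moved. The work goes in short steps, each a Python script; the robot and the scene stay as the last script left them, time stands still between calls to the robot, and variables do not carry over. Pictures are saved under pics/ and viewed, at most 14 in all, crops included, and the job is handed in when it is done.

```bash
mkdir -p pics; python3 - <<'E'
from plant import robot
import cv2
for n in("scene","top"):
    im=robot.grab_frame(n); c=robot.get_calibration(n); cv2.imwrite(f"pics/{n}0.png",im); print(n,c)
o=robot.observe();print(o["time"],o["tcp_rot"],o["tool_pos"])
E
```

```text
scene {'vertical_fov': 46.36907952958084, 'cx': 250.45891069029216, 'cy': 194.5596967375157, 'rvec': array([ 2.09043191,  0.74853675, -0.35977996]), 'tvec': array([-0.40752494, -0.17960036,  1.31625389])}
top {'vertical_fov': 47.77686146942035, 'cx': 253.80968252167463, 'cy': 194.8172699533885, 'rvec': array([ 2.16934903, -2.13582421,  0.1501572 ]), 'tvec': array([-0.02784946,  0.53237357,  1.04682564])}
0.1 [-1.79934441e+02 -1.36161129e-02  1.56404212e+02] [0.2400342  0.54966959 0.30320961]
```

View pics/scene0.png

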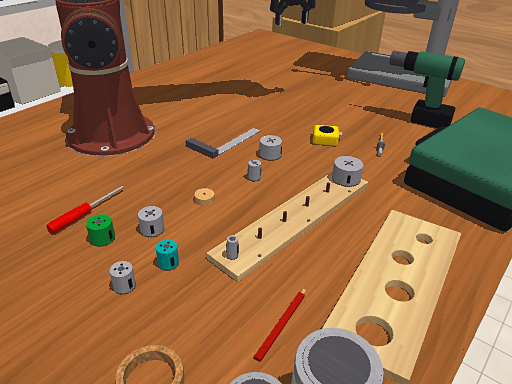

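View pics/top0.png

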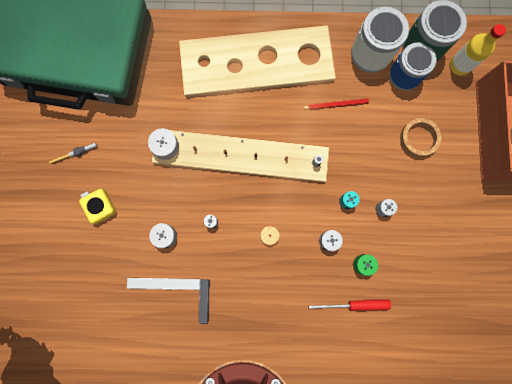

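Candidates in the top view: 
- **Grey loose saws:** (162,236) is saw60, (332,240) saw51, (388,208) saw41 and (210,221) saw32. 
- **On the rack:** saw70 is at (163,145) and saw22 at (318,160). 
- **Look-alikes to leave alone:** turquoise (351,200), green (367,265), and a wooden disc (270,236).

I'll take one close crop of each view.

```bash
python3 - <<'E'
import cv2
a=cv2.imread("pics/top0.png")[125:280,140:400];cv2.imwrite("pics/topc.png",cv2.resize(a,None,fx=3,fy=3,interpolation=cv2.INTER_CUBIC))
a=cv2.imread("pics/scene0.png")[125:295,100:366];cv2.imwrite("pics/scenec.png",cv2.resize(a,None,fx=3,fy=3,interpolation=cv2.INTER_CUBIC))
E
```

```text
(no output)
```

View pics/topc.png

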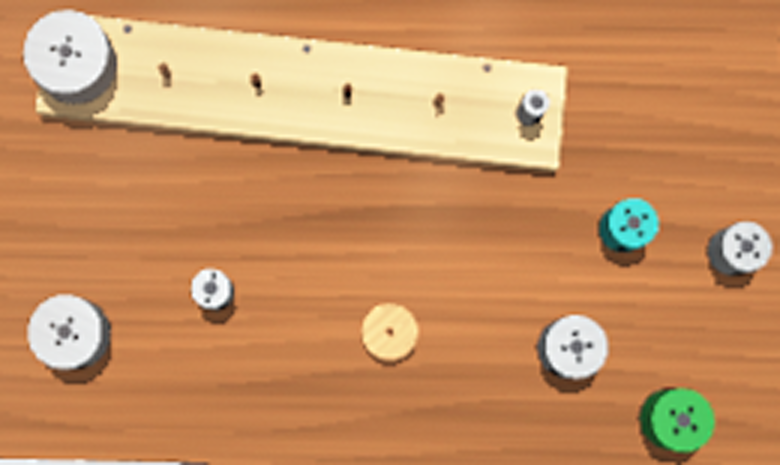

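View pics/scenec.png

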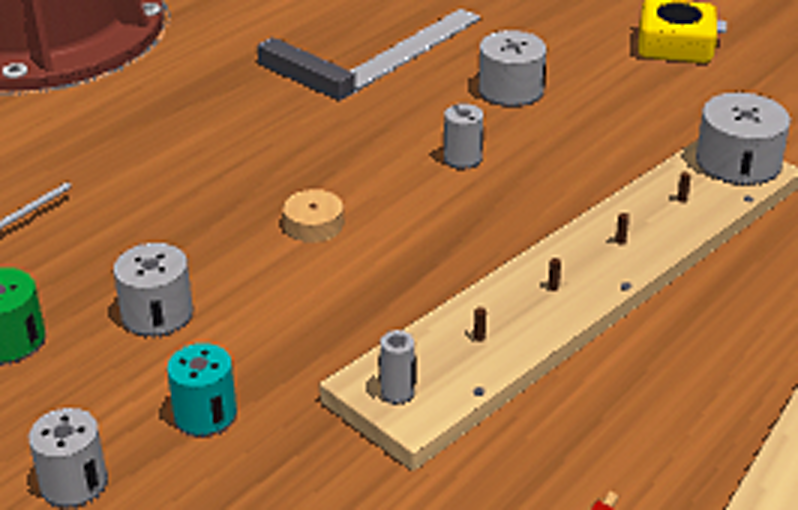

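The crops show grey caps of four sizes, clearly apart from the turquoise and green ones. The pegs are dark with bare tops. Next I triangulate the cap centres and peg tops from both views and check them against the given sizes.

```bash
cat > h.py <<'E'
import numpy as np, cv2
from plant import robot
def cam(n,c=None):
    c=c or robot.get_calibration(n); f=192/np.tan(np.radians(c["vertical_fov"]/2))
    K=np.array([[f,0,c["cx"]],[0,f,c["cy"]],[0,0,1.]]); R=cv2.Rodrigues(np.array(c["rvec"]))[0]
    return K,R,np.array(c["tvec"]).reshape(3,1)
def tri(c1,p1,c2,p2):
    P=[K@np.hstack([R,t]) for K,R,t in(c1,c2)]
    X=cv2.triangulatePoints(P[0],P[1],np.array(p1,float).T,np.array(p2,float).T);return (X[:3]/X[3]).T
def onz(c,p,z):
    K,R,t=c; o=(-R.T@t).ravel(); d=(R.T@np.linalg.inv(K)@np.c_[p,np.ones(len(p))].T).T
    return o+d*((z-o[2])/d[:,2])[:,None]
def proj(c,X):
    K,R,t=c; return cv2.projectPoints(np.array(X,float),cv2.Rodrigues(R)[0],t,K,None)[0][:,0]
E
python3 - <<'E'
from h import *
np.set_printoptions(precision=4,suppress=True)
n=["70","60","32","51","41","22","pA","pB","pC","pD"]
t=np.array([(66,51),(65,332),(210,288),(576,347),(746,247),(536,102),(162,66),(254,76),(347,87),(440,98)])/3+[140-.33,125-.33]
s=np.array([(745,114),(513,46),(464,112),(152,264),(67,431),(398,340),(685,174),(624,215),(556,261),(481,310)])/3+[100-.33,125-.33]
T=cam("top");S=cam("scene");X=tri(T,t,S,s)
Z=[.064,.046,.046,.046,.046,.064]+[.043]*4
for i,k in enumerate(n): 
    print(k,X[i],"top@z",onz(T,t[i:i+1],Z[i])[0],"scene@z",onz(S,s[i:i+1],Z[i])[0],"reach",np.hypot(*X[i,:2]))
print("camtop",(-T[1].T@T[2]).ravel())
# cap diameters in top crop px (3x)
for k,w,z in(("70",87,.064),("60",76,.046),("32",40,.046),("51",63,.046),("41",51,.046),("22",26,.064)): print(k,w/3/T[0][0,0]*((-T[1].T@T[2])[2,0]-z))
E
```

```text
70 [0.6569 0.2096 0.065 ] top@z [0.658  0.2104 0.064 ] scene@z [0.6558 0.2104 0.064 ] reach 0.6895580010545034
60 [0.4278 0.2045 0.0464] top@z [0.428  0.2048 0.046 ] scene@z [0.4272 0.205  0.046 ] reach 0.47414364005206705
32 [0.4652 0.0874 0.0473] top@z [0.4657 0.0878 0.046 ] scene@z [0.4636 0.0886 0.046 ] reach 0.47330226498696526
51 [ 0.4223 -0.2114  0.0455] top@z [ 0.4222 -0.2114  0.046 ] scene@z [ 0.423  -0.2116  0.046 ] reach 0.4722862467712155
41 [ 0.5069 -0.352   0.0449] top@z [ 0.5063 -0.3522  0.046 ] scene@z [ 0.5085 -0.3521  0.046 ] reach 0.6171332208798028
22 [ 0.6211 -0.1771  0.0644] top@z [ 0.6213 -0.1771  0.064 ] scene@z [ 0.6207 -0.1769  0.064 ] reach 0.6458738067304233
pA [0.6505 0.1329 0.0438] top@z [0.6518 0.1338 0.043 ] scene@z [0.6492 0.1327 0.043 ] reach 0.6639054564851878
pB [0.6435 0.0557 0.0438] top@z [0.6445 0.0564 0.043 ] scene@z [0.6425 0.0559 0.043 ] reach 0.6459533222118744
pC [ 0.636  -0.0221  0.0429] top@z [ 0.6363 -0.0218  0.043 ] scene@z [ 0.6359 -0.0226  0.043 ] reach 0.636411748668727
pD [ 0.6282 -0.0998  0.0431] top@z [ 0.6282 -0.0998  0.043 ] scene@z [ 0.6281 -0.0996  0.043 ] reach 0.6360751784904264
camtop [ 0.386  -0.017   1.1094]
70 0.06993187332543946
60 0.06214179377792213
32 0.032706207251537965
51 0.051512276421172294
41 0.04170041424571091
22 0.02089918053403938
```

Triangulated heights (caps 46 and 64 mm, peg tops 43 mm), diameters and the 78 mm pitch all agree. From saw22's end the order is pD saw32, pC saw41, pB saw51, pA saw60. I'll grip across the row, starting with saw60.

```bash
cat >> h.py <<'E'
SAW={"60":(.4278,.2047),"32":(.4652,.0878),"51":(.4224,-.2114),"41":(.5069,-.352)}
PEG={"60":(.6508,.1331),"51":(.6435,.0558),"41":(.636,-.0221),"32":(.6282,-.0998)}
RPY=[180,0,84.5]; G=.080   # tool y along the rack's x; TCP height over the saw's base
def pick(k):
    x,y=SAW[k]; w=int(k)/1000
    robot.move_pose([x,y,.20],RPY); robot.set_gripper(min(.085,w+.025))
    g=robot.line_to([x,y,G],vel=.12,guard=15); robot.set_gripper(w-.012); o=robot.observe()
    print(k,"pick guard",g,"w",o["gripper_width"],"F",o["gripper_force"],o["tool_pos"])
    if abs(o["gripper_width"]-w)>.006: raise SystemExit("no grasp")
    robot.line_to([x,y,.19],vel=.12); print("lifted w",robot.observe()["gripper_width"])
def place(k):
    x,y=PEG[k]; w=int(k)/1000
    robot.line_to([x,y,.19],vel=.2); robot.line_to([x,y,G+.025],vel=.12)
    g=robot.line_to([x,y,G+.0175],vel=.02,guard=6); o=robot.observe()
    print(k,"place guard",g,"z",o["tool_pos"],"F",o["ft_force"],"t",o["time"])
    if o["tool_pos"][2]>G+.023: raise SystemExit("stopped high")
def release(k):
    x,y=PEG[k]
    robot.set_gripper(min(.085,int(k)/1000+.02)); robot.line_to([x,y,.20],vel=.15); print("t",robot.observe()["time"])
E
python3 - <<'E'
from h import *
for k in SAW:
    print(k,[np.round(robot.ik([*p,z],RPY),0) if robot.ik([*p,z],RPY) is not None else None for p,z in((SAW[k],.08),(PEG[k],.2))])
pick("60")
cv2.imwrite("pics/s1.png",robot.grab_frame("scene"))
E
```

```text
60 [array([ 10., -11., -35.,  67.,   0., 105.]), array([ 0., 17.,  8., 80.,  0., 96.])]
32 [array([ -5., -12., -35.,  67.,   0.,  90.]), array([-21.,  13.,   2.,  79.,   0.,  75.])]
51 [array([-43., -12., -35.,  67.,   0.,  53.]), array([-7., 14.,  4., 80.,  0., 89.])]
41 [array([-47.,  14., -10.,  67.,   0.,  49.]), array([-14.,  13.,   2.,  79.,   0.,  82.])]
60 pick guard False w 0.05966889980897048 F 63.88159453868866 [0.42824138 0.20481905 0.08126095]
lifted w 0.05935455981139666
```

View pics/s1.png

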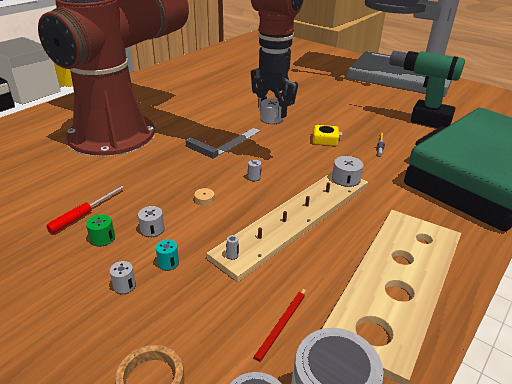

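saw60 hangs upright in the gripper at (271,110), and nothing else has moved. Now placing it.

```bash
python3 - <<'E'
from h import *
place("60"); release("60"); pick("51"); 
im=robot.grab_frame("top"); cv2.imwrite("pics/t2.png",cv2.resize(im[100:290,130:410],None,fx=2.8,fy=2.8))
E
```

```text
60 place guard True z [0.65134041 0.13307719 0.09932727] F [-0.95066665  0.21070134  5.10106443] t 7.0167
t 8.1917
51 pick guard False w 0.04944045453164754 F 61.95385733619332 [ 0.42287019 -0.21179215  0.0810289 ]
lifted w 0.049613170087194215
```

View pics/t2.png

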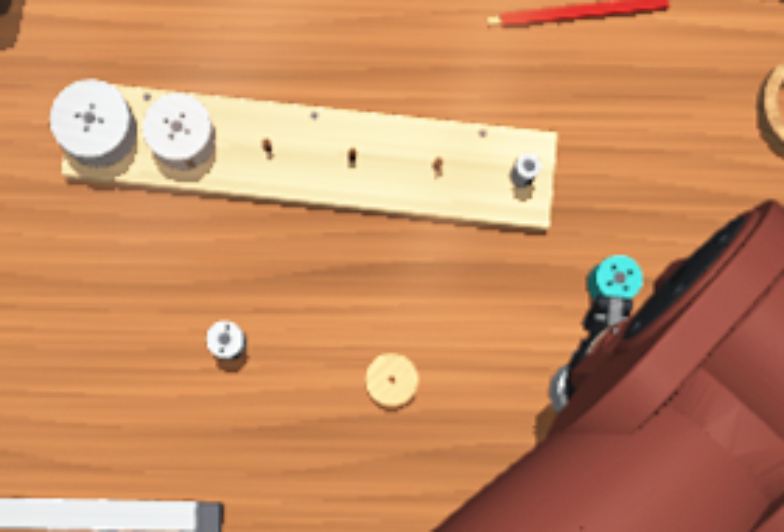

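saw60 stands centred over its peg at crop (177,127), in line with saw70 at (90,118), and saw51 is held. Only 10 s or so used; carrying on with the rest.

```bash
python3 - <<'E'
from h import *
place("51"); release("51"); pick("41"); place("41"); release("41"); pick("32"); place("32"); release("32")
robot.move_pose([.35,.35,.3],RPY); robot.pause(.5)
for n,b in(("top",(100,290,130,410)),("scene",(125,295,100,366))):
    im=robot.grab_frame(n); cv2.imwrite(f"pics/{n}9.png",cv2.resize(im[b[0]:b[1],b[2]:b[3]],None,fx=2.8,fy=2.8))
E
```

```text
51 place guard True z [0.6439807  0.05575191 0.0990823 ] F [-0.66232674  0.51822707  5.35168036] t 15.675
t 16.85
41 pick guard False w 0.03976985890333865 F 59.98165079858154 [ 0.50736641 -0.35239439  0.08100998]
lifted w 0.03936759692972578
41 place guard True z [ 0.63650116 -0.02221442  0.09904191] F [-0.42595086  0.09085906  5.27833338] t 24.3833
t 25.5583
32 pick guard False w 0.03066400721449309 F 59.256400214508176 [0.46573782 0.08774964 0.08091081]
lifted w 0.03042317695072344
32 place guard True z [ 0.62864697 -0.09998638  0.09894636] F [-1.19713638  0.63004396  4.92251855] t 31.7917
t 32.9667
```

View pics/top9.png

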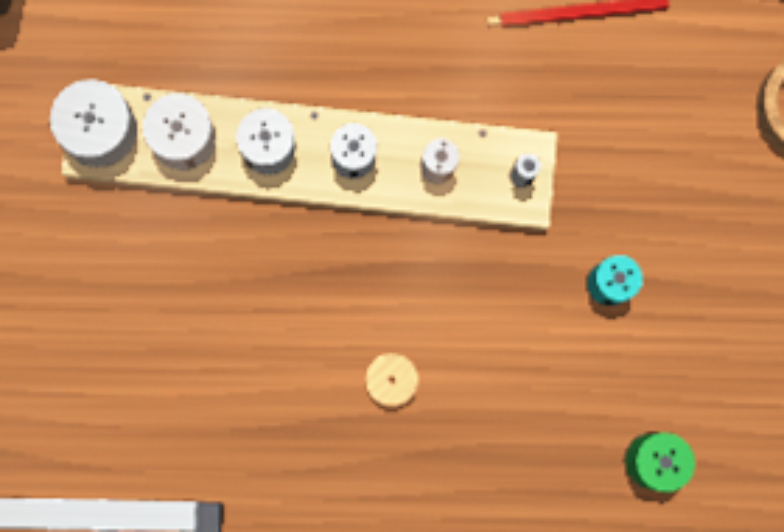

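View pics/scene9.png

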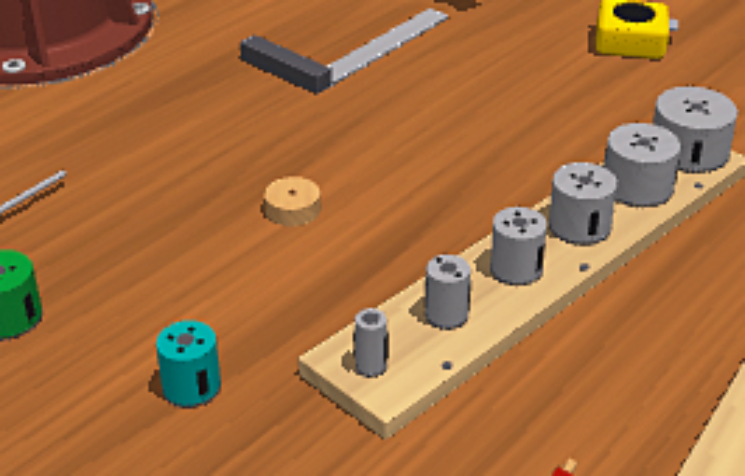

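Both views show all six saws upright on the board in one straight row in size order. The top crop runs from saw70 at (90,118) to saw22 at (528,166), and the look-alikes haven't moved. Handing in.

```bash
python3 -c "
from plant import robot
print(robot.job_done())"
```

```text
the job is handed in; nothing more can be done
None
```

The job is handed in with all four saws set down on their pegs and the row in order from saw22 to saw70; the final pictures show all six upright and centred, but the hand-in returned no verdict.

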